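Turn a shelf marker round in the twisted guide

TASK

At the food-pantry packing table, pick up the large eight-sided shelf marker, the one with a round magnet button, and let it drop on edge into the hopper on top of the twisted wire guide, its magnet side facing the far side of the table, away from the robot. It must slide down through the guide, be turned half round by it and end standing on edge at the bottom with its magnet side towards the robot; leave it there.

Things in the scene. Friction and masses are not known exactly. Their poses are not given: they have to be found in the camera images.
- marker: large octagonal wooden tile standing on edge on one of its flats, 50 mm across flats (flats 21 mm), 10 mm thick, 30 g; the other standing tiles are a 36 mm octagon and a 42 mm square, without magnet. Pinch it across its 10 mm thickness by its upper half. Origin: its centre, 25 mm up; z up, x out of the magnet's face, y along the tile
- magnet (a point): centre of the outer face of the marker's magnet, a dark round button 16 mm across and 4 mm proud of the tile's +x face, in its lower half: 9 mm along the marker's x and 13 mm below its centre
- guide: fixed tower of bent steel wires on a 130 mm square plate, 6 mm thick. The wires form a slot for the upright tile; at the top the tile's y must lie along the guide's y; the slot twists a half turn about z on the way down. A tile let go in the hopper slides through by its weight and stands on the plate, x opposite to the guide's. Origin: under the plate's centre; z up, x to the table's far side (yaw within 20 degrees), y left
- guide_mouth (a point): centre of the upper rim of the hopper on the guide, 272 mm above the guide's origin. Sheet-metal hopper, inside 88 mm along the guide's y by 56 mm along its x at the rim, narrowing over 24 mm of depth to 68 x 26 mm, where the slot (26 mm wide) begins. Nothing stands above the rim
There are look-alikes about, which are no part of the job. What is shaped like the marker but blue or red is not meant.

How it is judged:
By the outcome, as a careful person would: the job done as asked, in the order asked, and still so for the second after the job is handed in, with the robot touching nothing.
It also fails if it takes over 38 s, if anything falls off the work surface, if the arm or the gripper's body presses on something with over 40 N, if the wrist force passes 120 N, or if a joint passes its speed limit or range.

ROBOT

A 7-joint arm with a two-finger parallel gripper is mounted at the origin on the work surface. World frame = base frame: x ahead of the robot, y to its left, z up, the work surface at z = 0. Lengths are in mm, angles in rad, forces in N, time in s.
With the tool pointing down it reaches from about 350 to 900 mm from the base axis. Payload 7.2 kg.
Tool frame: the origin (TCP) lies where the fingers leave the gripper's body, on its centre line; the fingertips stand 73 mm ahead of it and the grasp point (between the pads) lies r.grip_depth ahead of it (r.grip_depth is the distance from the TCP to the grasp point, in mm); z points along the fingers, y is the line along which they close (so a half turn about z gives the same grasp; the last joint's range is limited). The gripper opens to 85 mm and grips with 20 to 120 N. Pads are 22 mm wide; open, the fingers measure 114 mm over their backs; the gripper's body (76 mm by 85 mm) begins 54 mm behind the grasp point. The pads swing forward as they close: fully open they stand 13 mm farther back than shut.
Start: joints at [-1.297, 0.411, -0.013, 1.596, 0.006, 1.134, -0.082], TCP at [209.499, 588.843, 303.897] pointing down, gripper open.
Joint ranges: [-2.95, 2.95], [-0.29, 1.99], [-1.47, 1.44], [0.14, 2.54], [-1.03, 4.17], [0.13, 1.85], [-2.86, 2.86]. Speed limits (rad/s): [2.39, 2.39, 3.01, 3.01, 3.14, 3.14, 3.14].

INTERFACE

Orientations are given as a unit quaternion [w, x, y, z].
In Python, from workcell import readout, vision, r, nets gives the robot as it stands.
- The arm moves only by the tool play_rows, never from a script. Its argument "moves" is a list of rows, each an object of numbers: "fingers": the opening, from 0 (shut) to 1 (fully open); "tx", "ty", "tz": the shift along the world's x, y, z in cm; "ax", "ay", "az": the turn, a rotation vector about the world's x, y, z in degrees. A call has 1 to 8 rows; each row shifts and turns the commanded pose from where the row before left it; what a row does not reach is not made up. A row lasts 1/12 s, in which the tool goes at most 41.7 mm and 7.16 degrees, less where a joint would pass 70% of its speed; a pose out of reach is approached as far as the arm can. A call with a gripper value outside its range is refused whole. The fingers move at their own pace and stop on an object; "grip_force" is the grip in N (left out, the last holds). Time passes only in rows, so rows that do not move let the fingers close. It gives the time, the measured TCP pose, the force, the opening and the grip force at its end, in the units of the state.
- readout.sense(): the state, without advancing time (a new reading comes with each control period).
- vision.snapshot(name): name is "scene" or "top" or "wrist"; returns a dict with "color" (400x640x3 uint8, red, green, blue), "range_z" (400x640 float32, mm along the optical axis (not along the pixel's ray), 0 where there is no reading), "K" (3x3 intrinsics, pixels), "view" (4x4, takes a point from world to camera coordinates); the wrist camera has in their place "T_tool_cam" (4x4, takes a point from camera to tool coordinates, whose origin is the TCP and whose axes are the flange's). Camera axes: x right, y down, z forward; pixel columns grow to the right and rows downward; lengths in mm; the calibration is good to about 2 mm. The wrist camera is an equidistant fisheye: a pixel r from the principal point sees the ray r / f radians off the axis. A picture is of the moment at which its call begins: read the wrist's pose just before it.
- r.sign_off(): hands the job in; it is judged then, once.
Trained networks look in a picture, given as the dict that the camera call returned (one of the last four; its "shot" number tells which), for a name from the list of things; names that differ only in an ending like _2 or _b are one class to them, and where a whole thing is asked for, a point or a joint stands for the part that bears it (a point fixed in the world has none). Each returns a list of dicts, best first, with "p" (0 to 1); they miss things now and then, are a little off and sometimes report something else, mostly with a low value. They report only what shows in the picture. A call takes as long as a camera call. They do not tell look-alikes from the thing itself.
- nets.boxes_of(target, picture): "xyz" ([x, y, z] in mm, in the coordinates of the camera as it stood for that picture, good to about 4 mm: the middle of the surface that is visible of it).
- nets.trace(target, picture): "pixels" (400x640 bool, what is visible of it).
The state is a dict: "clock": time; "joint_pos": joint angles; "qd": joint speeds; "joint_efforts": joint torques, N m; "position": TCP position; "tool_rot": TCP orientation; "ft_force": force on the tool from outside, world axes, zero at the start; "moment": the same for the moment, N m; "width": finger opening in mm; "finger_force": force on a finger pad.
Only numpy, scipy, OpenCV 4.12 (cv2) and the standard library are available. Lean on these libraries where they do the work, as an engineer would, in place of code of your own. Each camera call takes 0.05 s, during which the arm holds its last target. There are 200 camera calls.

## Working session

There is one attempt and no reset: what is moved stays moved. The work goes in short steps, Python scripts to look and compute and a tool call to move; the robot and the scene stay as the last step left them, time stands still between calls to the robot, and variables do not carry over. Pictures are saved under pics/ and viewed, at most 10 in all, crops included, and the job is handed in when it is done.

Besides the shell and the picture viewer there is one more tool, called after "Call:" as name([rows], argument=value, ...), one row to a line, values as JSON. play_rows: Moves the arm, as the interface text tells. Its arguments: {"type":"object","properties":{"moves":{"type":"array"},"grip_force":{"type":"number"}},"required":["moves"]}

```bash
mkdir -p pics
cat > h.py <<'E'
from workcell import readout, vision, r, nets
import numpy as np, cv2
def save(n,im): cv2.imwrite('pics/'+n,cv2.cvtColor(np.ascontiguousarray(im),cv2.COLOR_RGB2BGR))
def cloud(s):
    K=s['K'];z=s['range_z'];v,u=np.mgrid[:400,:640]
    c=np.stack([(u-K[0,2])/K[0,0]*z,(v-K[1,2])/K[1,1]*z,z,np.ones_like(z)],-1)
    return (c@np.linalg.inv(s['view']).T)[...,:3]
def w(s,p): return (np.linalg.inv(s['view'])@np.r_[p,1])[:3]
E
python3 - <<'E'
from h import *
s=vision.snapshot('scene');t=vision.snapshot('top')
save('a.png',np.vstack([s['color'],t['color']])[:, :])
im=np.vstack([s['color'],t['color']]); save('a.png',cv2.resize(im,(480,600),interpolation=cv2.INTER_AREA)) 
save('s.png',s['color']);save('t.png',t['color'])
for n in ('marker','guide'):
  for c in (s,t):
    for d in nets.boxes_of(n,c):
        x=np.array(d['xyz']);q=c['K']@x;print(n,d['p'],np.round(q[:2]/q[2]),np.round(w(c,x)))
print(r.grip_depth,readout.sense())
E
```

```text
marker 0.87 [250. 222.] [ 511. -152.   32.]
marker 0.78 [332. 221.] [484.  13.  26.]
marker 0.74 [291. 214.] [479. -74.  31.]
marker 0.68 [281. 256.] [585. -76.  34.]
marker 0.63 [294. 229.] [476.  16.  46.]
marker 0.57 [333. 182.] [586. -79.  47.]
guide 0.62 [427. 244.] [576. 188. 113.]
guide 0.34 [291. 212.] [479. -74.  35.]
guide 0.69 [220. 191.] [565. 173. 136.]
53.900000000000006 {'clock': 0.3, 'joint_pos': array([-1.29720283,  0.41139643, -0.01267398,  1.59645422,  0.00558583,
        1.13429589, -0.082185  ]), 'qd': array([-0.00042278, -0.00363057,  0.00132665, -0.00217033,  0.00124542,
        0.00241976,  0.0002769 ]), 'joint_efforts': array([-1.23828770e-03, -5.99855375e+01,  6.80091139e-01, -2.99240738e+01,
        1.37435980e-02,  6.54882984e-03,  8.68077620e-06]), 'position': array([209.47793442, 588.73224673, 303.60857168]), 'tool_rot': array([-2.65641850e-05,  1.70068177e-01,  9.85432265e-01, -2.57886860e-04]), 'ft_force': array([-0.75864365, -0.30326366,  0.03758962]), 'moment': array([ 0.07243926, -0.04370331,  0.00061648]), 'finger_force': 0.0, 'width': 85.14362419160238}
```

View pics/s.png

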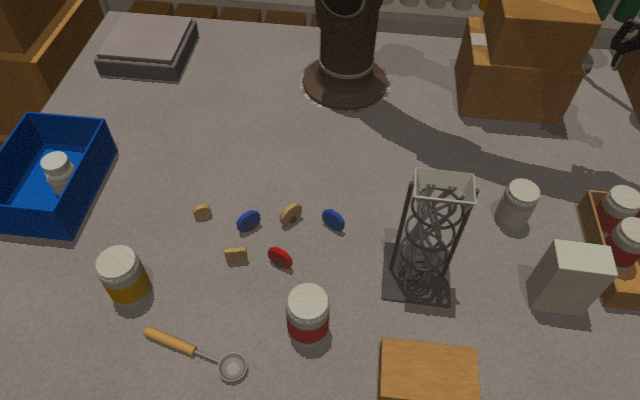

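View pics/t.png

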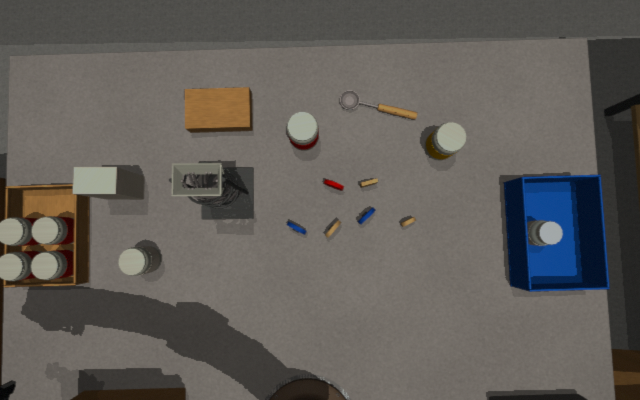

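The wooden candidates in the scene view are (291,214), a large octagon that seems to have a dark button, (203,212), the small octagon, and (236,256), the square. The blue ones (248,221) and (333,219) and the red one (280,257) are excluded. (291,214) fits; I'll confirm it in a crop.

Run:
```python
from h import *
s=vision.snapshot('scene');t=vision.snapshot('top')
save('c.png',cv2.resize(np.hstack([s['color'][190:270,190:350],t['color'][150:230+10,300:440][:80]]),None,fx=2.6,fy=2.6*1,interpolation=cv2.INTER_CUBIC))
for nm,c,px in (('s',s,(291,214)),('t',t,(332,229))):
  P=cloud(c)
  u,v=px; sub=P[v-18:v+18,u-18:u+18].reshape(-1,3)
  col=c['color'][v-18:v+18,u-18:u+18].reshape(-1,3).astype(int)
  m=(sub[:,2]>8)&(col[:,0]>=col[:,2]-5)&(sub[:,2]<70)
  p=sub[m];print(nm,len(p),p.min(0).round(),p.max(0).round(),p.mean(0).round(1))
  for lo,hi in ((8,25),(25,40),(44,60)):
    k=p[(p[:,2]>lo)&(p[:,2]<hi)]
    if len(k)>5:
      r_=cv2.minAreaRect(k[:,:2].astype(np.float32));e,V=np.linalg.eigh(np.cov(k[:,:2].T));d=V[:,1]
      print(lo,hi,len(k),r_,k.mean(0).round(1),'dir',np.degrees(np.arctan2(d[1],d[0])).round(1),np.sqrt(e))
  # guide rim
  k=P[(P[...,2]>255)&(P[...,2]<295)&(abs(P[...,0]-570)<120)&(abs(P[...,1]-180)<110)]
  print('rim',len(k),cv2.minAreaRect(k[:,:2].astype(np.float32)),k[:,2].max(),np.percentile(k[:,2],[5,50,95]))
  k=k[k[:,2]>267];print('rimtop',len(k),cv2.minAreaRect(k[:,:2].astype(np.float32)))
  k=P[(P[...,2]>3)&(P[...,2]<9)&(abs(P[...,0]-570)<110)&(abs(P[...,1]-180)<110)]
  print('plate',len(k),cv2.minAreaRect(k[:,:2].astype(np.float32)))
# obstacles near marker
  for d in nets.boxes_of('marker',c): 
    x=np.array(d['xyz']);q=c['K']@x;print(d['p'],np.round(q[:2]/q[2]),np.round(w(c,x)))
```

```text
s 323 [456. -95.   8.] [496. -54.  51.] [478.4 -74.   32.3]
8 25 105 ((478.0852966308594, -71.45809936523438), (12.57388973236084, 50.08342361450195), 37.60264205932617) [479.4 -72.7  17.2] dir 134.2 [ 2.64470466 14.6595694 ]
25 40 111 ((474.3579406738281, -74.34089660644531), (13.161953926086426, 50.49510192871094), 46.33157730102539) [479.6 -74.9  33.1] dir 132.4 [ 2.66952471 15.59000214]
44 60 75 ((474.12506103515625, -74.82421112060547), (13.188136100769043, 32.71858596801758), 46.55084991455078) [475.3 -74.8  48.2] dir 136.9 [3.48669243 8.90348075]
rim 1335 ((572.0592651367188, 186.66075134277344), (107.7346420288086, 65.14954376220703), 88.01285552978516) 274.7412616328197 [256.14909789 266.17292484 272.43263466]
rimtop 603 ((572.0653686523438, 186.837158203125), (106.3139419555664, 65.14954376220703), 88.01285552978516)
plate 2583 ((571.084716796875, 180.21185302734375), (218.78570556640625, 209.37448120117188), 88.26256561279297)
0.82 [333. 219.] [482.  14.  31.]
0.82 [281. 257.] [584. -78.  31.]
0.7 [290. 212.] [478. -76.  36.]
0.69 [249. 222.] [ 510. -155.   30.]
t 99 [455.
[... 340 characters left out ...]
 dir 137.1 [ 3.88679448 22.9660256 ]
44 60 60 ((475.076416015625, -76.22441864013672), (9.860347747802734, 35.72459411621094), 47.017967224121094) [475.1 -76.2  49.6] dir 137.1 [ 2.94620111 10.11094632]
rim 1033 ((574.0849609375, 184.91912841796875), (107.37397766113281, 61.65765380859375), 88.23312377929688) 278.20338980814915 [256.41580786 267.64773414 274.41563124]
rimtop 547 ((574.0849609375, 184.91912841796875), (107.37397766113281, 61.65765380859375), 88.23312377929688)
plate 1854 ((569.833740234375, 179.96145629882812), (219.50901794433594, 219.46363830566406), 0.12644237279891968)
0.56 [364. 216.] [ 501. -152.   48.]
0.49 [333. 230.] [471. -76.  43.]
0.43 [296. 229.] [476.  13.  44.]
```

View pics/c.png

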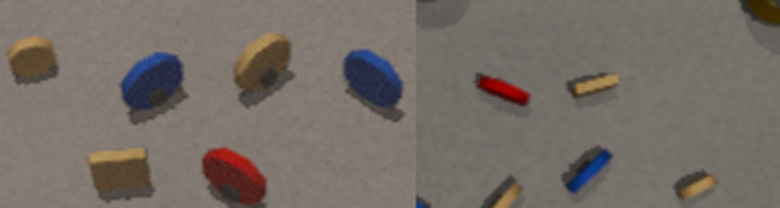

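The crop confirms it: (291,214) is the wooden octagon with a dark magnet button on the face towards the far camera. The normal is at about +47° and the centre at about (475,-75). Next I refine the hopper rim.

Run:
```python
from h import *
for nm,(u0,u1,v0,v1) in (('top',(160,245,150,215)),('scene',(395,495,160,215))):
  c=vision.snapshot(nm);P=cloud(c);T=np.linalg.inv(c['view']);K=np.linalg.inv(c['K'])
  g=c['color'].astype(int);m=np.zeros((400,640),bool);m[v0:v1,u0:u1]=True
  m&=(P[...,2]>240)&(P[...,2]<290)
  if nm=='top': m&=g.min(-1)>100
  n,l,st,_=cv2.connectedComponentsWithStats(m.astype(np.uint8));i=1+st[1:,4].argmax();m=l==i
  m=cv2.morphologyEx(m.astype(np.uint8),cv2.MORPH_OPEN,np.ones((2,2)))>0
  v,u=np.where(m);ray=np.c_[u,v,np.ones(len(u))]@K.T@T[:3,:3].T;o=T[:3,3]
  q=o+ray*((272-o[2])/ray[:,2])[:,None]
  print(nm,o.round(),len(u),cv2.minAreaRect(q[:,:2].astype(np.float32)))
  k=P[m];k=k[k[:,2]>262];print(cv2.minAreaRect(k[:,:2].astype(np.float32)))
  save(nm+'r.png',cv2.resize(c['color'][v0:v1,u0:u1],None,fx=5,fy=5))
a=cv2.imread('pics/topr.png');b=cv2.imread('pics/scener.png');b=b[:,:425];cv2.imwrite('pics/rr.png',np.vstack([a[:325],cv2.resize(cv2.imread('pics/scener.png'),(425,233))]))
```

```text
top [ 463.  -47. 1075.] 405 ((572.1700439453125, 183.6241455078125), (93.11518096923828, 60.9416618347168), 88.19844818115234)
((544.774169921875, 86.76526641845703), (304.1199035644531, 77.61186981201172), 73.10755157470703)
scene [1105.   40.  873.] 1869 ((582.9447021484375, 185.23623657226562), (109.48429107666016, 78.53868865966797), 88.57703399658203)
((819.9542846679688, 119.80167388916016), (102.20600891113281, 591.293212890625), 74.64522552490234)
```

View pics/rr.png

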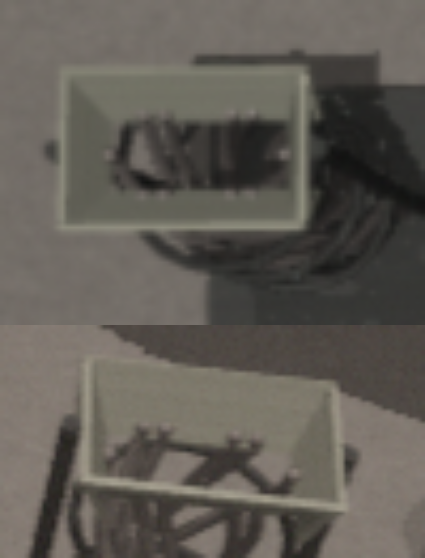

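Call:
play_rows([
  {"tx": 1.5, "ty": -3.8, "tz": 0.5, "az": -6, "fingers": 0.45},
  {"tx": 1.5, "ty": -3.8, "tz": 0.5, "az": -6, "fingers": 0.45},
  {"tx": 1.5, "ty": -3.8, "tz": 0.5, "az": -6, "fingers": 0.45},
  {"tx": 1.5, "ty": -3.8, "tz": 0.5, "az": -5.4, "fingers": 0.45},
  {"tx": 1.5, "ty": -3.8, "fingers": 0.45},
  {"tx": 1.5, "ty": -3.8, "fingers": 0.45},
  {"tx": 1.5, "ty": -3.8, "fingers": 0.45},
  {"tx": 1.5, "ty": -3.8, "fingers": 0.45},
])

```text
$.moves[0]: bad value
```

Rim centre (572,184), outer size 93x61, so it agrees with the given dimensions; guide yaw is about -2°. The top crop shows the open hopper with its slot clear. The move was refused, so I retry with all fields filled in.

Call:
play_rows([
  {"tx": 1.5, "ty": -3.8, "tz": 0.5, "ax": 0, "ay": 0, "az": -6, "fingers": 0.45},
], grip_force=40)

```text
clock: 0.68
position: [219.8, 555.4, 307.0]
tool_rot: [-0.002, 0.217, 0.976, 0.0]
ft_force: [-0.2, -0.6, -0.7]
width: 75.6
finger_force: 0.0
```

Call:
play_rows([
  {"tx": 1.5, "ty": -3.8, "tz": 0.5, "ax": 0, "ay": 0, "az": -6, "fingers": 0.45},
  {"tx": 1.5, "ty": -3.8, "tz": 0.5, "ax": 0, "ay": 0, "az": -6, "fingers": 0.45},
  {"tx": 1.5, "ty": -3.8, "tz": 0.5, "ax": 0, "ay": 0, "az": -5.4, "fingers": 0.45},
  {"tx": 1.5, "ty": -3.8, "tz": 0, "ax": 0, "ay": 0, "az": 0, "fingers": 0.45},
  {"tx": 1.5, "ty": -3.8, "tz": 0, "ax": 0, "ay": 0, "az": 0, "fingers": 0.45},
  {"tx": 1.5, "ty": -3.8, "tz": 0, "ax": 0, "ay": 0, "az": 0, "fingers": 0.45},
  {"tx": 1.5, "ty": -3.8, "tz": 0, "ax": 0, "ay": 0, "az": 0, "fingers": 0.45},
  {"tx": 1.5, "ty": -3.8, "tz": 0, "ax": 0, "ay": 0, "az": 0, "fingers": 0.45},
])

```text
clock: 1.35
position: [344.8, 244.9, 324.2]
tool_rot: [0.0, 0.366, 0.93, 0.001]
ft_force: [0.9, 0.4, 0.0]
width: 38.6
finger_force: 0.0
```

Call:
play_rows([
  {"tx": 1.5, "ty": -3.8, "tz": -1, "ax": 0, "ay": 0, "az": 0, "fingers": 0.45},
  {"tx": 1.5, "ty": -3.8, "tz": -1, "ax": 0, "ay": 0, "az": 0, "fingers": 0.45},
  {"tx": 1.5, "ty": -3.8, "tz": -1, "ax": 0, "ay": 0, "az": 0, "fingers": 0.45},
  {"tx": 1.5, "ty": -3.8, "tz": -1, "ax": 0, "ay": 0, "az": 0, "fingers": 0.45},
  {"tx": 1.5, "ty": -3.8, "tz": -1, "ax": 0, "ay": 0, "az": 0, "fingers": 0.45},
  {"tx": 1.5, "ty": -3.8, "tz": -1, "ax": 0, "ay": 0, "az": 0, "fingers": 0.45},
  {"tx": 1.5, "ty": -3.8, "tz": -1, "ax": 0, "ay": 0, "az": 0, "fingers": 0.45},
  {"tx": 0, "ty": 0, "tz": 0, "ax": 0, "ay": 0, "az": 0, "fingers": 0.45},
])

```text
clock: 2.02
position: [449.7, -23.8, 253.9]
tool_rot: [0.001, 0.37, 0.929, -0.001]
ft_force: [0.2, -0.5, 0.2]
width: 38.4
finger_force: 0.0
```

```bash
python3 -c "
from h import *
from scipy.spatial.transform import Rotation as R
q=readout.sense();print(r.grip_depth,q['position'],R.from_quat(np.roll(q['tool_rot'],-1)).as_matrix().round(3),q['width'],q['joint_pos'])"
```

```text
53.900000000000006 [449.71217095 -23.84902275 253.90277827] [[-0.726  0.688  0.001]
 [ 0.688  0.726 -0.003]
 [-0.003 -0.002 -1.   ]] 38.42011774817703 [-0.54430192  0.17495818  0.55475236  2.09053882 -0.1128352   0.90392101
  0.88612783]
```

Call:
play_rows([
  {"tx": 1.3, "ty": -2.6, "tz": -1, "ax": 0, "ay": 0, "az": 0, "fingers": 0.45},
  {"tx": 1.2, "ty": -2.6, "tz": -2, "ax": 0, "ay": 0, "az": 0, "fingers": 0.45},
  {"tx": 0, "ty": 0, "tz": -3, "ax": 0, "ay": 0, "az": 0, "fingers": 0.45},
  {"tx": 0, "ty": 0, "tz": -3, "ax": 0, "ay": 0, "az": 0, "fingers": 0.45},
  {"tx": 0, "ty": 0, "tz": -3, "ax": 0, "ay": 0, "az": 0, "fingers": 0.45},
  {"tx": 0, "ty": 0, "tz": -2, "ax": 0, "ay": 0, "az": 0, "fingers": 0.45},
  {"tx": 0, "ty": 0, "tz": -1.7, "ax": 0, "ay": 0, "az": 0, "fingers": 0.45},
  {"tx": 0, "ty": 0, "tz": 0, "ax": 0, "ay": 0, "az": 0, "fingers": 0.45},
])

```text
clock: 2.68
position: [472.0, -68.4, 94.9]
tool_rot: [-0.002, 0.366, 0.93, -0.001]
ft_force: [-0.8, -0.1, -0.6]
width: 38.5
finger_force: 0.0
```

Run:
```python
from h import *
q=readout.sense();print(q['position'],q['ft_force'])
c=vision.snapshot('wrist');s=vision.snapshot('scene')
save('w.png',np.vstack([cv2.resize(c['color'],(480,300)),cv2.resize(s['color'][170:270,210:370],(480,300))]))
```

```text
[471.96809952 -68.43463474  94.90449236] [-0.77488817 -0.12364715 -0.64464475]
```

View pics/w.png

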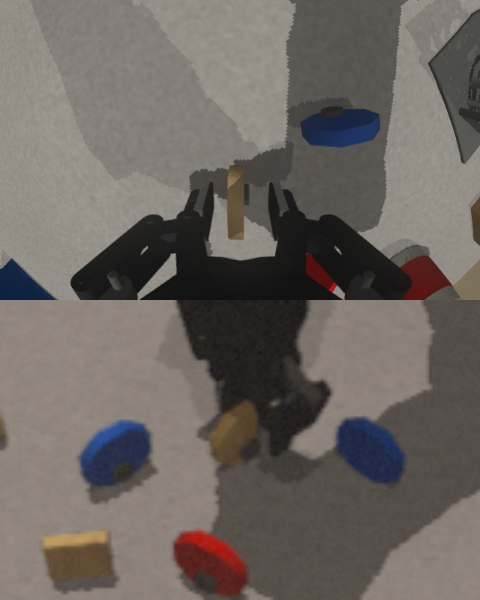

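The wrist view shows the tile between the open fingers, with the magnet on the right-finger side. In the scene view it sits at (235,435) of the composite, with the gripper a little off along the tile. I shift by the residual (+3,-7) and close.

Call:
play_rows([
  {"tx": 0.3, "ty": -0.7, "tz": 0.2, "ax": 0, "ay": 0, "az": 0, "fingers": 0.45},
  {"tx": 0, "ty": 0, "tz": 0, "ax": 0, "ay": 0, "az": 0, "fingers": 0.45},
  {"tx": 0, "ty": 0, "tz": 0, "ax": 0, "ay": 0, "az": 0, "fingers": 0},
  {"tx": 0, "ty": 0, "tz": 0, "ax": 0, "ay": 0, "az": 0, "fingers": 0},
  {"tx": 0, "ty": 0, "tz": 0, "ax": 0, "ay": 0, "az": 0, "fingers": 0},
  {"tx": 0, "ty": 0, "tz": 0, "ax": 0, "ay": 0, "az": 0, "fingers": 0},
  {"tx": 0, "ty": 0, "tz": 0, "ax": 0, "ay": 0, "az": 0, "fingers": 0},
  {"tx": 0, "ty": 0, "tz": 0, "ax": 0, "ay": 0, "az": 0, "fingers": 0},
], grip_force=40)

```text
clock: 3.45
position: [476.9, -75.6, 100.2]
tool_rot: [0.0, 0.366, 0.93, 0.0]
ft_force: [-1.3, -0.3, 7.6]
width: 8.9
finger_force: 43.4
```

Call:
play_rows([
  {"tx": 0, "ty": 0, "tz": 2, "ax": 0, "ay": 0, "az": 0, "fingers": 0},
  {"tx": 0, "ty": 0, "tz": 4, "ax": 0, "ay": 0, "az": 0, "fingers": 0},
  {"tx": 0, "ty": 0, "tz": 4, "ax": 0, "ay": 0, "az": -5, "fingers": 0},
  {"tx": 0, "ty": 0, "tz": 4, "ax": 0, "ay": 0, "az": -5, "fingers": 0},
  {"tx": 0, "ty": 0, "tz": 4, "ax": 0, "ay": 0, "az": -5, "fingers": 0},
  {"tx": 0, "ty": 0, "tz": 4, "ax": 0, "ay": 0, "az": -5, "fingers": 0},
  {"tx": 0, "ty": 0, "tz": 4, "ax": 0, "ay": 0, "az": -5, "fingers": 0},
  {"tx": 0, "ty": 0, "tz": 4, "ax": 0, "ay": 0, "az": -5, "fingers": 0},
])

```text
clock: 4.12
position: [475.8, -75.8, 401.6]
tool_rot: [-0.0, 0.597, 0.803, 0.0]
ft_force: [1.7, 0.5, -0.1]
width: 9.3
finger_force: 42.4
```

Call:
play_rows([
  {"tx": 0.5, "ty": 1, "tz": 0, "ax": 0, "ay": 0, "az": -5, "fingers": 0},
  {"tx": 1, "ty": 3, "tz": 0, "ax": 0, "ay": 0, "az": -5, "fingers": 0},
  {"tx": 1, "ty": 3, "tz": 0, "ax": 0, "ay": 0, "az": -5, "fingers": 0},
  {"tx": 1, "ty": 3, "tz": 0, "ax": 0, "ay": 0, "az": -4, "fingers": 0},
  {"tx": 1, "ty": 3, "tz": 0, "ax": 0, "ay": 0, "az": 0, "fingers": 0},
  {"tx": 1, "ty": 3, "tz": 0, "ax": 0, "ay": 0, "az": 0, "fingers": 0},
  {"tx": 1, "ty": 2, "tz": 0, "ax": 0, "ay": 0, "az": 0, "fingers": 0},
  {"tx": 0, "ty": 0, "tz": 0, "ax": 0, "ay": 0, "az": 0, "fingers": 0},
])

```text
clock: 4.78
position: [542.1, 110.4, 398.6]
tool_rot: [-0.001, 0.717, 0.697, -0.0]
ft_force: [-1.2, 0.3, -0.9]
width: 9.0
finger_force: 42.4
```

Run:
```python
from h import *
q=readout.sense();a=q['tool_rot'];print(q['position'],2*np.degrees(np.arctan2(a[2],a[1]))-90,q['width'])
c=vision.snapshot('wrist');s=vision.snapshot('scene')
P=cloud(s)
for d in nets.boxes_of('marker',s): print(d['p'],w(s,d['xyz']).round(),(lambda x:(x[:2]/x[2]).round())(s['K']@np.array(d['xyz'])))
save('w2.png',np.vstack([cv2.resize(c['color'],(480,300)),cv2.resize(s['color'][90:240,280:520],(480,300))]))
```

```text
[542.05081322 110.3757279  398.55280704] -1.5612924843208873 9.026401261725344
0.92 [548. 108. 319.] [398. 147.]
0.85 [584. -78.  35.] [280. 255.]
0.79 [ 510. -155.   32.] [249. 222.]
```

View pics/w2.png

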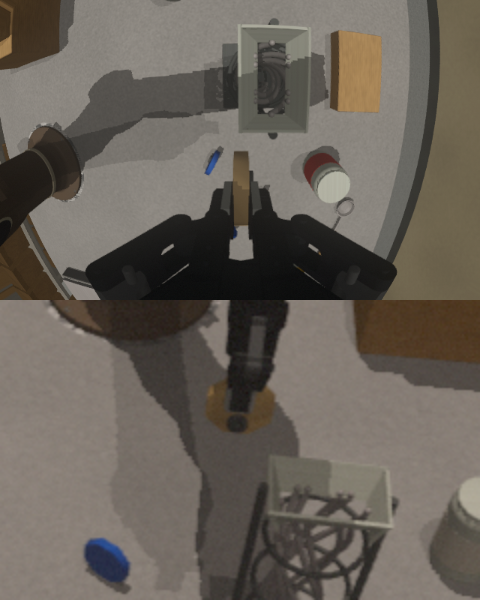

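Tile held upright, with the magnet (235,423 in the composite) on the far side and the hopper clear. I move over the mouth and check alignment.

Call:
play_rows([
  {"tx": 1, "ty": 2.4, "tz": 0, "ax": 0, "ay": 0, "az": 0, "fingers": 0},
  {"tx": 1, "ty": 2.5, "tz": 0, "ax": 0, "ay": 0, "az": 0, "fingers": 0},
  {"tx": 1, "ty": 2.5, "tz": 0, "ax": 0, "ay": 0, "az": 0, "fingers": 0},
  {"tx": 0, "ty": 0, "tz": 0, "ax": 0, "ay": 0, "az": 0, "fingers": 0},
  {"tx": 0, "ty": 0, "tz": 0, "ax": 0, "ay": 0, "az": 0, "fingers": 0},
])

```text
clock: 5.35
position: [571.4, 178.4, 399.2]
tool_rot: [0.0, 0.719, 0.695, -0.0]
ft_force: [-0.2, -0.6, -0.5]
width: 9.1
finger_force: 42.4
```

Run:
```python
from h import *
q=readout.sense();a=q['tool_rot'];print(q['position'],2*np.degrees(np.arctan2(a[2],a[1]))-90,q['width'])
s=vision.snapshot('scene');P=cloud(s)
for d in nets.trace('marker',s):
  m=d['pixels']&(P[...,2]>250)
  if m.sum()>30:
    k=P[m];print(d['p'],m.sum(),np.percentile(k,[3,50,97],axis=0).round(1)); 
    hi=k[k[:,2]>np.percentile(k[:,2],25)]
    print('yaw',np.degrees(np.polyfit(hi[:,1],hi[:,0],1)[0]))
k=P[(P[...,2]>267)&(P[...,2]<277)&(abs(P[...,0]-572)<45)&(abs(P[...,1]-184)<75)]
print('rim',np.percentile(k,[2,50,98],axis=0).round(1))
save('w3.png',cv2.resize(s['color'][90:240,350:550],None,fx=3,fy=3))
```

```text
[571.39749097 178.40144669 399.15545851] -1.945027138445937 9.101577921846507
0.94 526 [[567.4 156.3 302.9]
 [575.8 177.4 319.8]
 [580.4 204.6 343.6]]
yaw -52.2398349701206
rim [[542.2 138.6 267.2]
 [571.5 196.2 270.7]
 [604.  234.4 273.6]]
```

View pics/w3.png

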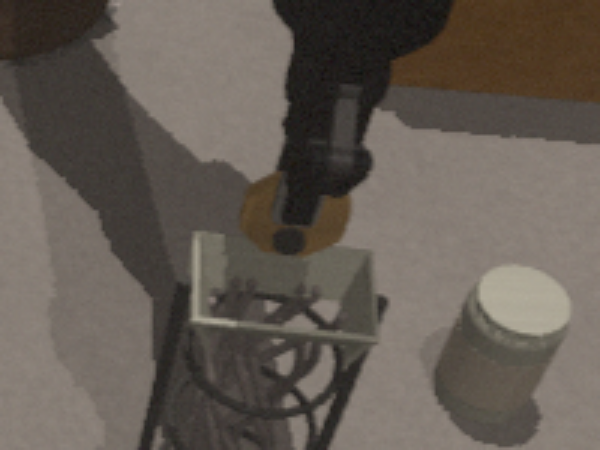

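Above the mouth: tile centre y is about 180.5 against rim centre 185, and x about 571 against 573. I correct by (+1.5,+4.5), lower about 45 mm, then check before release.

Call:
play_rows([
  {"tx": 0.15, "ty": 0.45, "tz": 0, "ax": 0, "ay": 0, "az": 0, "fingers": 0},
  {"tx": 0, "ty": 0, "tz": -1, "ax": 0, "ay": 0, "az": 0, "fingers": 0},
  {"tx": 0, "ty": 0, "tz": -1.2, "ax": 0, "ay": 0, "az": 0, "fingers": 0},
  {"tx": 0, "ty": 0, "tz": -1.2, "ax": 0, "ay": 0, "az": 0, "fingers": 0},
  {"tx": 0, "ty": 0, "tz": -1, "ax": 0, "ay": 0, "az": 0, "fingers": 0},
  {"tx": 0, "ty": 0, "tz": 0, "ax": 0, "ay": 0, "az": 0, "fingers": 0},
  {"tx": 0, "ty": 0, "tz": 0, "ax": 0, "ay": 0, "az": 0, "fingers": 0},
  {"tx": 0, "ty": 0, "tz": 0, "ax": 0, "ay": 0, "az": 0, "fingers": 0},
])

```text
clock: 6.12
position: [573.2, 182.7, 355.7]
tool_rot: [0.0, 0.719, 0.695, 0.0]
ft_force: [-0.3, 0.6, 0.5]
width: 9.0
finger_force: 42.4
```

No contact force and the position is as intended; releasing.

Call:
play_rows([
  {"tx": 0, "ty": 0, "tz": 0, "ax": 0, "ay": 0, "az": 0, "fingers": 0.32},
  {"tx": 0, "ty": 0, "tz": 0, "ax": 0, "ay": 0, "az": 0, "fingers": 0.32},
  {"tx": 0, "ty": 0, "tz": 0, "ax": 0, "ay": 0, "az": 0, "fingers": 0.32},
  {"tx": 0, "ty": 0, "tz": 0, "ax": 0, "ay": 0, "az": 0, "fingers": 0.32},
  {"tx": 0, "ty": 0, "tz": 2, "ax": 0, "ay": 0, "az": 0, "fingers": 0.32},
  {"tx": 0, "ty": 0, "tz": 3, "ax": 0, "ay": 0, "az": 0, "fingers": 0.32},
  {"tx": 0, "ty": 0, "tz": 3, "ax": 0, "ay": 0, "az": 0, "fingers": 0.32},
  {"tx": 0, "ty": 0, "tz": 3, "ax": 0, "ay": 0, "az": 0, "fingers": 0.32},
])

```text
clock: 6.78
position: [572.8, 182.6, 467.0]
tool_rot: [0.0, 0.719, 0.695, -0.0]
ft_force: [1.2, 0.1, 0.2]
width: 27.2
finger_force: 0.0
```

Call:
play_rows([
  {"tx": -2, "ty": -3, "tz": 0, "ax": 0, "ay": 0, "az": 0, "fingers": 0.32},
  {"tx": -2, "ty": -3, "tz": 0, "ax": 0, "ay": 0, "az": 0, "fingers": 0.32},
  {"tx": -2, "ty": -3, "tz": 0, "ax": 0, "ay": 0, "az": 0, "fingers": 0.32},
  {"tx": -2, "ty": -3, "tz": 0, "ax": 0, "ay": 0, "az": 0, "fingers": 0.32},
  {"tx": -2, "ty": -3, "tz": 0, "ax": 0, "ay": 0, "az": 0, "fingers": 0.32},
  {"tx": 0, "ty": 0, "tz": 0, "ax": 0, "ay": 0, "az": 0, "fingers": 0.32},
  {"tx": 0, "ty": 0, "tz": 0, "ax": 0, "ay": 0, "az": 0, "fingers": 0.32},
  {"tx": 0, "ty": 0, "tz": 0, "ax": 0, "ay": 0, "az": 0, "fingers": 0.32},
])

```text
clock: 7.45
position: [473.1, 33.3, 466.0]
tool_rot: [-0.0, 0.719, 0.695, 0.001]
ft_force: [0.3, 0.7, 0.0]
width: 27.2
finger_force: 0.0
```

Run:
```python
from h import *
s=vision.snapshot('scene');t=vision.snapshot('top')
for c in (s,t):
  P=cloud(c)
  for d in nets.trace('marker',c):
    k=P[d['pixels']&(P[...,2]>5)]
    if len(k): print(d['p'],len(k),np.percentile(k,[3,50,97],axis=0).round().tolist())
save('f.png',np.hstack([cv2.resize(s['color'][160:310,370:490],(400,500),interpolation=cv2.INTER_CUBIC),cv2.resize(t['color'][150:250,165:245],(400,500),interpolation=cv2.INTER_CUBIC)]))
```

```text
0.64 114 [[573.0, 157.0, 11.0], [579.0, 186.0, 44.0], [583.0, 196.0, 58.0]]
0.64 361 [[575.0, -102.0, 9.0], [587.0, -79.0, 35.0], [595.0, -56.0, 52.0]]
0.61 305 [[472.0, -5.0, 7.0], [484.0, 15.0, 32.0], [495.0, 35.0, 51.0]]
0.58 339 [[491.0, -175.0, 8.0], [508.0, -156.0, 31.0], [522.0, -139.0, 50.0]]
0.4 107 [[487.0, -175.0, 18.0], [504.0, -156.0, 46.0], [519.0, -140.0, 54.0]]
```

View pics/f.png

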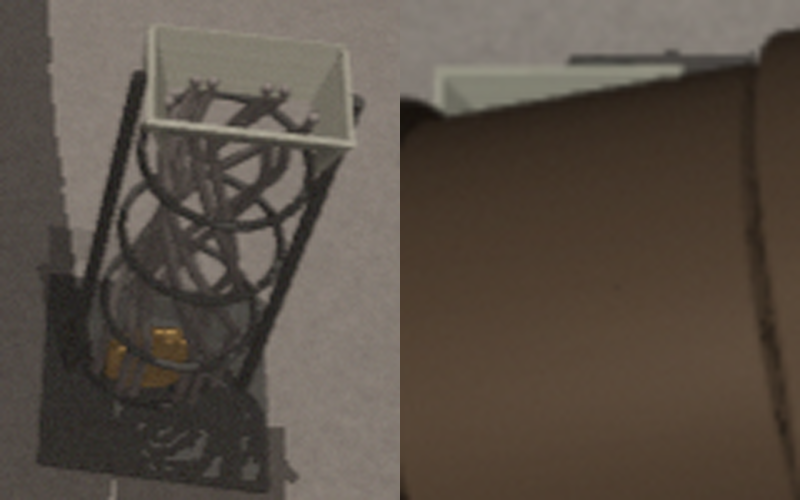

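The last picture shows the wooden tile standing on the plate at (145,355) in the left half. It spans z from about 11 to 58 mm (6 mm plate plus 50 mm tile), and its far face has no magnet, so it has been turned. The gripper is well clear.

```bash
python3 -c "
from workcell import r
print(r.sign_off())"
```

```text
the job is handed in; nothing more can be done
None
```

I dropped the marker through the guide and handed the job in at about 7.5 s on the robot clock. It stands on edge on the plate with no magnet on its far face, so the magnet should face the robot, though I had no view of that side.

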